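# Close and lock the service cover of a sewing-machine drive unit

## Task

The sprung grey service cover on the cream drive unit stands ajar. With a fingertip set in the slot of its orange quarter-turn fastener, press the cover fully shut and, keeping it down, turn the fastener a quarter turn clockwise (seen from above) to its stop, so that the cover stays locked shut when you take the finger away. Lift and carry nothing, and leave the loose things around it where they are.

Things in the scene. Friction and masses are not known exactly. Their poses are not given: they have to be found in the camera images.
- unit: Fixed cream drive unit, box 250 (x) x 300 (y) x 85 (z) mm on the table; place and yaw vary. Origin: centre of its underside; z up; its -x side is the front (louvres), towards the robot at yaw 0. With the cover shut the fastener's axis is at x -35 mm, y 0 and its slot floor at z 95 mm in this frame. Top deck beside the cover (|y| 95 to 150 mm) at z 85 mm carries a bobbin (+y) and a tin (-y).
- cover_front (a point): Middle of the cover's front (free) edge, on its underside. The cover is a grey plate 215 (x) x 180 (y) x 6 mm on top of the unit, centred on the unit's y = 0, hinged along the unit's y at x = +100 mm, z = 85 mm. Axes turn with the cover: x towards the hinge, z up out of it.
- cover (a joint): Hinge angle of the grey cover, rad: 0 fully shut, 0.16 fully ajar (front edge about 34 mm up). A spring holds it up; pressing it shut at the fastener takes about 4 to 6 N, and it springs up again unless locked. Locked, it rests at about 0.01.
- fastener (a joint): Angle of the orange fastener, rad, growing clockwise from above: 0 unlocked (slot in line with the cover's red marks, along its y), 1.571 locked, at its stop (slot in line with the green marks, along x). Starts in 0 to 0.3; friction 0.06 N m holds it anywhere. From about 0.65 on, a tongue passes under a ledge; turned so far with the cover up, it blocks closing until turned back below 0.4.
- slot_centre (a point): Middle of the slot's floor, on the turning axis. The fastener is a round orange dial 116 mm across, 18 mm high on the cover, 135 mm in front of the hinge. Across it runs a slot 38 mm wide, 100 mm long, 14 mm deep with closed ends and black floor (10 mm above the cover's underside). Axes turn with the dial: y along the slot, z up out of the cover. Shutting the cover sinks it 21 mm.
- slot_end (a point): Point on the slot's floor 34 mm from the axis towards the slot's own -y end, turning with the dial. At fastener 0 it lies on the cover's -y side; turning to locked carries it towards the cover's front edge (-x). While the cover goes from ajar to shut it also shifts about 3 mm away from the hinge. Axes as slot_centre.
- cone_blue: Loose blue thread cone, 62 mm across, 113 mm high, standing on the table beside the unit; origin under its centre. Leave alone.
- cone_cream: Loose cream thread cone, same size, on the table; origin under its centre. Leave alone.
- bobbin: Loose steel bobbin, 25 mm across, 12 mm high, on the unit's deck; origin under its centre. Leave alone.
- oil: Loose white oil bottle with red cap, 44 mm across, 110 mm high, on the table; origin under its centre. Leave alone.
- driver: Loose screwdriver, 170 mm long, lying on the table; leave alone.
- tray: Loose dark steel tray, 110 x 80 x 28 mm, on the table; origin under its centre. Leave alone.
- tin: Loose brass tin, 48 mm across, 22 mm high, on the unit's deck; origin under its centre. Leave alone.

How it is judged:
By the outcome, as a careful person would: the job done as asked, in the order asked, and still so for the second after the job is handed in, with the robot touching nothing.
It also fails if it takes over 42 s, if anything falls off the work surface, if the arm or the gripper's body presses on something with over 40 N, if the wrist force passes 120 N, or if a joint passes its speed limit or range.

## Robot

A 6-joint arm with a two-finger parallel gripper is mounted at the origin on the work surface. World frame = base frame: x ahead of the robot, y to its left, z up, the work surface at z = 0. Lengths are in m, angles in rad, forces in N, time in s.
With the tool pointing down it reaches from about 0.3 to 0.825 m from the base axis. Payload 5.4 kg.
Tool frame: the origin (TCP) lies midway between the tips of the shut fingers; the grasp point (between the pads) lies 19 mm behind it; z points along the fingers, x is the direction in which the jaws open and shut, and the axes are right-handed (so a half turn about z gives the same grasp; the last joint's range is limited). The gripper opens to 92 mm and grips with 3 to 60 N. Pads are 20 mm wide; open, the fingers measure 128 mm over their backs; the gripper's body (75 mm by 189 mm) begins 69 mm behind the grasp point.
Start: joints at [-1.326, 0.158, 1.597, -0, 1.386, -0.21], TCP at [0.253, -0.517, 0.215] pointing down, gripper open.
Joint ranges: [-2.91, 2.91], [-0.94, 2.29], [0.18, 2.7], [-1.29, 4.43], [0.17, 2.64], [-3, 3]. Speed limits (rad/s): [2.57, 2.57, 3.14, 3.14, 3.14, 3.14].

## Interface

Orientations are given as a unit quaternion [x, y, z, w].
In Python, from workcell import env gives the robot as it stands.
- The arm moves only by the tool drive_tool, never from a script. Its argument "increments" is one flat list of numbers, 4 for each row, row after row: the shift along the world's x, y, z in m, then the turn about the world's z in rad. A call has 1 to 10 rows; each row shifts and turns the commanded pose from where the row before left it; what a row does not reach is not made up. A row lasts 1/12 s, in which the tool goes at most 41.7 mm and 7.16 degrees, less where a joint would pass 70% of its speed; a pose out of reach is approached as far as the arm can. A call is refused whole if a number of a shift passes 0.0417 or a number of a turn 0.125, either way. A call with a gripper value outside its range is refused whole. "jaw" is the opening, from 0 (shut) to 1 (fully open), set as the call begins (left out, the last holds). The fingers move at their own pace and stop on an object; "force" is the grip in N (left out, the last holds). Time passes only in rows, so rows that do not move let the fingers close. It gives the time, the measured TCP pose, the force and the opening at its end, in the units of the state.
- env.observe(): the state, without advancing time (a new reading comes with each control period).
- env.grab_frame(name): name is "side" or "top" or "wrist"; returns a dict with "frame" (420x560x3 uint8, blue, green, red), "mtx" (3x3 intrinsics, pixels), "k1" (the pictures are not rectified: a ray, as slopes to the right and down, at radius r is drawn at 1 + k1 r^2 times it, then the intrinsics apply), "view" (4x4, takes a point from world to camera coordinates). Camera axes: x right, y down, z forward; pixel columns grow to the right and rows downward; lengths in m; the calibration is good to about 2 mm. A picture is of the moment at which its call begins. There is no depth.
- env.sign_off(): hands the job in, once; it reports no verdict.
Trained networks look in a picture, given as the dict that the camera call returned (one of the last four; its "shot" number tells which), for a name from the list of things; names that differ only in an ending like _2 or _b are one class to them, and where a whole thing is asked for, a point or a joint stands for the part that bears it (a point fixed in the world has none). Each returns a list of dicts, best first, with "p" (0 to 1); they miss things now and then, are a little off and sometimes report something else, mostly with a low value. They report only what shows in the picture. A call takes as long as a camera call.
- env.boxes_of(picture, label): "extent" ([left, top, right, bottom] in pixels, round what is visible of it).
- env.masks_of(picture, label): "mask" (420x560 bool, what is visible of it) and "extent" ([left, top, right, bottom] in pixels, round what is visible of it).
The state is a dict: "time_s": time; "joint_pos": joint angles; "joint_velocities": joint speeds; "tau": joint torques, N m; "tcp_pos": TCP position; "tool_rot": TCP orientation; "contact_force": force on the tool from outside, world axes, zero at the start; "wrist_torque": the same for the moment, N m; "width": finger opening in m.
Only numpy, scipy, OpenCV 4.12 (cv2) and the standard library are available. Lean on these libraries where they do the work, as an engineer would, in place of code of your own. Each camera call takes 0.05 s, during which the arm holds its last target.

## Working session

There is one attempt and no reset: what is moved stays moved. The work goes in short steps, Python scripts to look and compute and a tool call to move; the robot and the scene stay as the last step left them, time stands still between calls to the robot, and variables do not carry over. Pictures are saved under pics/ and viewed, and the job is handed in when it is done.

Besides the shell and the picture viewer there is one more tool, called after "Emit:" by a JSON object that holds its "method" and its "body". drive_tool: Moves the arm, as the interface text tells. Its arguments: {"type":"object","properties":{"increments":{"type":"array","items":{"type":"number"}},"jaw":{"type":"number"},"force":{"type":"number"}},"required":["increments"]}

```bash
mkdir -p pics; ls
cat > h.py <<'E'
import numpy as np, cv2
from workcell import env
def und(pic,uv):
    K=np.array(pic['mtx']);k=pic['k1']
    d=np.array([k,0,0,0,0.])
    return cv2.undistortPoints(np.array(uv,float).reshape(-1,1,2),K,d).reshape(-1,2)
def ray(pic,uv):
    V=np.array(pic['view']);R=V[:3,:3];t=V[:3,3]
    p=und(pic,uv);d=np.c_[p,np.ones(len(p))]@R
    return -R.T@t,d
def onz(pic,uv,z):
    c,d=ray(pic,uv);s=(z-c[2])/d[:,2]
    return c+d*s[:,None]
def proj(pic,P):
    V=np.array(pic['view']);
    return cv2.projectPoints(np.array(P,float).reshape(-1,1,3),cv2.Rodrigues(V[:3,:3])[0],V[:3,3],np.array(pic['mtx']),np.array([pic['k1'],0,0,0,0.]))[0].reshape(-1,2)
E
python3 - <<'E'
from h import *
for n in ['top','side']:
    p=env.grab_frame(n);cv2.imwrite(f'pics/{n}0.png',p['frame'])
    V=np.array(p['view']);print(n,(-V[:3,:3].T@V[:3,3]).round(3),p['k1'])
    for l in ['unit','cover','fastener','tin','bobbin']:
        r=env.masks_of(p,l)
        for q in r[:2]:
            m=q['mask'];ys,xs=np.nonzero(m);print(l,round(q['p'],2),np.round(q['extent']),xs.mean().round(1),ys.mean().round(1),cv2.minAreaRect(np.c_[xs,ys].astype(np.float32)))
s=env.observe();print(s['time_s'],s['tcp_pos'],s['tool_rot'],s['contact_force'])
E
```

```text
pics
top [0.532 0.052 1.065] 0.01158529988787233
unit 0.66 [199. 158. 351. 292.] 273.8 226.6 ((274.3676452636719, 225.7794189453125), (108.93602752685547, 127.94473266601562), 73.0724868774414)
fastener 0.58 [254. 216. 304. 268.] 277.8 239.8 ((278.0, 239.5), (49.0, 50.0), 90.0)
tin 0.88 [311. 176. 329. 200.] 318.2 186.5 ((318.5, 187.0), (20.0, 19.0), 90.0)
side [ 0.403 -0.582  0.756] -0.09393063728321868
unit 0.71 [179. 165. 348. 314.] 259.8 238.1 ((263.8917236328125, 232.62130737304688), (133.12054443359375, 137.61441040039062), 66.19405364990234)
cover 0.84 [192. 185. 317. 256.] 252.9 217.5 ((255.29515075683594, 215.22781372070312), (64.38483428955078, 111.70690155029297), 75.14139556884766)
cover 0.44 [326. 265. 349. 305.] 339.1 288.4 ((339.49993896484375, 287.0), (21.04306983947754, 43.23693084716797), 9.462322235107422)
fastener 0.96 [217. 191. 271. 235.] 242.8 214.1 ((243.5, 214.0), (42.0, 55.0), 90.0)
tin 0.93 [299. 235. 324. 260.] 309.7 246.2 ((309.5, 246.0), (24.0, 23.0), 90.0)
tin 0.15 [149. 195. 182. 217.] 166.1 203.5 ((167.1000213623047, 203.29998779296875), (10.751745223999023, 33.520145416259766), 71.56504821777344)
0.6 [ 0.25259723 -0.51654513  0.21465492] [ 8.48313537e-01 -5.29494231e-01  4.35095073e-05  1.09824466e-05] [-0.20657968  0.00208299  0.31403462]
```

Run:
```python
import cv2
a=cv2.imread('pics/top0.png');b=cv2.imread('pics/side0.png')
cv2.imwrite('pics/tc.png',cv2.resize(a[140:310,180:370],None,fx=4,fy=4-0.5,interpolation=2)[:600])
cv2.imwrite('pics/sc.png',cv2.resize(b[150:330,160:360],None,fx=4,fy=3.3,interpolation=2)[:600])
```

```text
(no output)
```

View pics/top0.png

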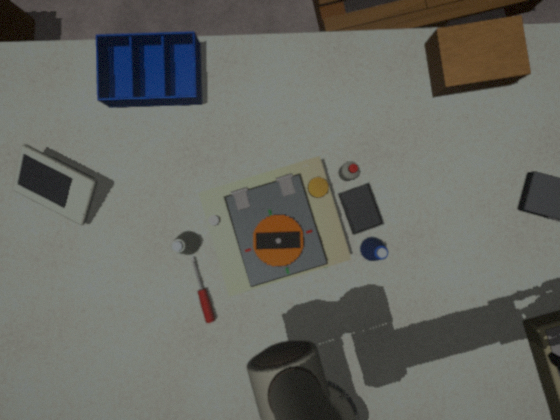

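View pics/tc.png

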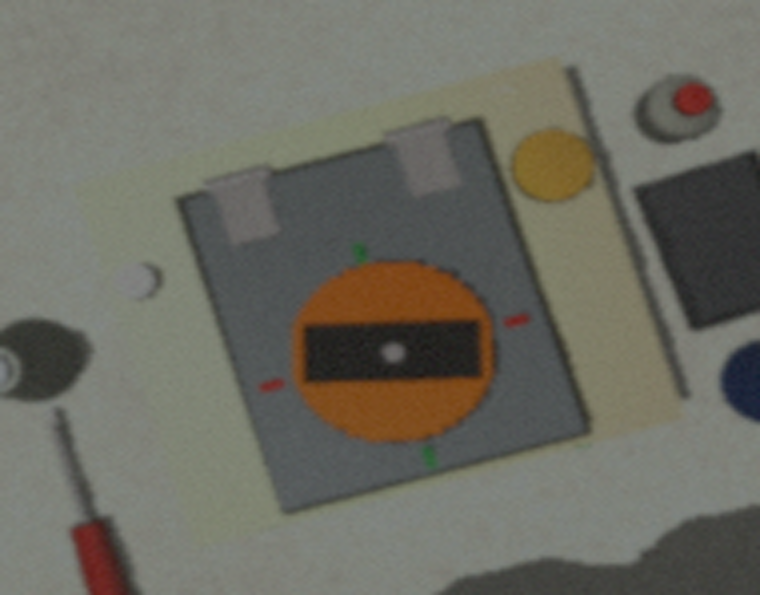

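View pics/sc.png

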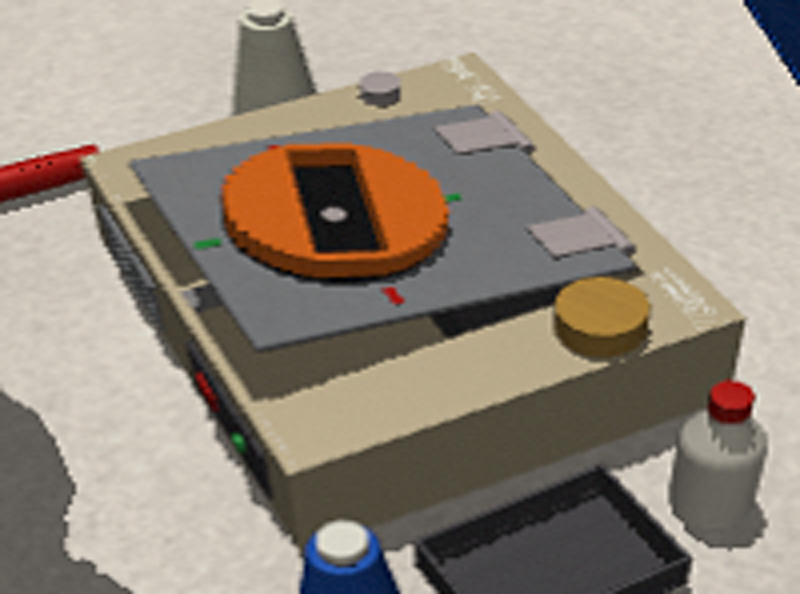

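View pics/side0.png

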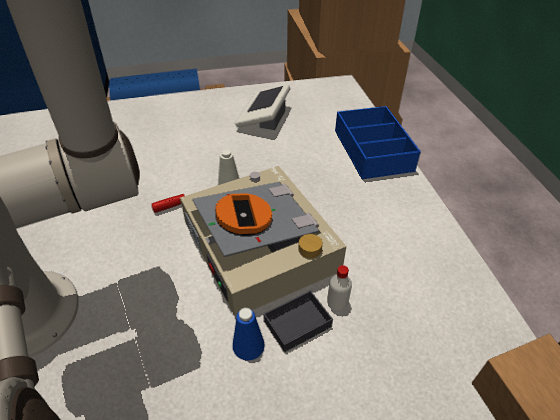

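```bash
cat > fit.py <<'E'
from h import *
from scipy.optimize import least_squares
T=lambda X,Y:(180+X/4-.4,140+Y/3.5-.4)
S=lambda X,Y:(160+X/4-.4,150+Y/3.3-.4)
tp=env.grab_frame('top');sp=env.grab_frame('side')
def cov(x,y,z,th): # cover frame from front edge: hinge-relative
    c,s=np.cos(th),np.sin(th)  # x<0 ahead of hinge rises
    return [0.1+c*x+s*z, y, .085-s*x+c*z]
def model(p):
    X,Y,w,th,f=p
    F=.108
    U=[[-.125,-.15,.085],[-.125,.15,.085],[.125,-.15,.085],[.125,.15,.085]]
    C=[cov(-.215,y,.006,th) for y in(.09,-.09)]
    P=cov(-.135,0,.010,th)
    d=np.array([np.sin(f),np.cos(f)]) # slot dir: y rotated clockwise -> +x
    E1=cov(-.135+.05*d[0],.05*d[1],.010,th);E2=cov(-.135-.05*d[0],-.05*d[1],.010,th)
    Q=np.array(U+C+[P,E1,E2]);c,s=np.cos(w),np.sin(w)
    return np.c_[X+c*Q[:,0]-s*Q[:,1],Y+s*Q[:,0]+c*Q[:,1],Q[:,2]]
ms=[(0,S(290,472)),(1,S(83,157)),(2,S(745,320)),(3,S(473,53)),(4,S(133,160)),(5,S(258,348)),(6,S(333,216))]
mt=[(2,T(565,66)),(3,T(78,187)),(1,T(192,545)),(0,T(686,425)),(4,T(285,512)),(5,T(588,434)),(6,T(393,352)),(7,T(304,354)),(8,T(481,350))]
def res(p):
    M=model(p)
    a=proj(sp,M[[i for i,_ in ms]])-[q for _,q in ms]
    b=proj(tp,M[[i for i,_ in mt]])-[q for _,q in mt]
    return np.r_[a.ravel(),b.ravel()]
r=least_squares(res,[.5,.0,.29,.16,.2],loss='soft_l1')
print(r.x.round(4));print(r.fun.reshape(-1,2).round(1));print(model(r.x)[6:].round(4))
E
python3 fit.py
```

```text
[0.5045 0.081  0.2562 0.1503 0.2586]
[[-1.2  0.2]
 [-0.  -0.6]
 [-1.8  0.4]
 [-0.4  0.3]
 [-0.6  0. ]
 [-0.5  0. ]
 [ 0.3  0. ]
 [-0.  -1.3]
 [-0.5 -0. ]
 [ 0.5  0. ]
 [ 0.  -1.6]
 [-1.2 -0.4]
 [-0.2 -0.6]
 [ 0.3 -0.2]
 [ 0.6 -0.2]
 [ 0.3 -0.2]]
[[0.4736 0.0729 0.1151]
 [0.4736 0.1229 0.1132]
 [0.4736 0.023  0.117 ]]
```

Emit:
{"method": "drive_tool", "body": {"increments": [0.0074,0.0197,0.002,0.09,0.0074,0.0197,0.002,0.09,0.0074,0.0197,0.002,0.09,0.0074,0.0197,0.002,0.09,0.0074,0.0197,0.002,0.09,0.0074,0.0197,0,0.09,0.0074,0.0197,0,0.09,0.0074,0.0197,0,0.09,0.0074,0.0197,0,0.09,0.0074,0.0197,0,0.09], "jaw": 0.52}}

```text
time_s: 1.53
tcp_pos: [0.3268, -0.3186, 0.2247]
tool_rot: [0.994, -0.106, 0.0, 0.0]
contact_force: [0.5, 1.0, 0.0]
width: 0.0478
```

Emit:
{"method": "drive_tool", "body": {"increments": [0.0074,0.0197,0,0.09,0.0074,0.0197,0,0.09,0.0074,0.0197,0,0.09,0.0074,0.0197,0,0.09,0.0074,0.0197,0,0.09,0.0074,0.0197,0,0.09,0.0074,0.0197,0,0.09,0.0074,0.0197,0,0.09,0.0074,0.0197,0,0.09,0.0074,0.0197,0,0.09]}}

```text
time_s: 2.37
tcp_pos: [0.4009, -0.1216, 0.2248]
tool_rot: [0.941, 0.337, 0.0, 0.0]
contact_force: [0.6, -0.5, 0.3]
width: 0.0479
```

Emit:
{"method": "drive_tool", "body": {"increments": [0.0074,0.0197,0,0.09,0.0074,0.0197,0,0.09,0.0074,0.0197,0,0.09,0.0074,0.0197,0,0.09,0.0074,0.0197,0,0.09,0.0074,0.0197,0,0.09,0.0074,0.0197,0,0.09,0.0074,0.0197,0,0.09,0.0074,0.0197,0,0.09,0.006,0.0187,0,0.077]}}

```text
time_s: 3.2
tcp_pos: [0.4735, 0.0746, 0.2247]
tool_rot: [0.705, 0.709, 0.0, 0.0]
contact_force: [0.6, 0.6, -0.4]
width: 0.0478
```

```bash
cat > st.py <<'E'
from h import *
import sys
from scipy.spatial.transform import Rotation as R
s=env.observe();x=R.from_quat(s['tool_rot']).as_matrix()
print(s['time_s'],s['tcp_pos'].round(4),'xang',np.arctan2(x[1,0],x[0,0]).round(3),'z',x[:,2].round(3),'F',np.round(s['contact_force'],2),'M',np.round(s['wrist_torque'],3),s['width'],np.round(s['joint_pos'],2))
for n in sys.argv[2:]:
    p=env.grab_frame(n);cv2.imwrite(f'pics/{n}{sys.argv[1]}.png',p['frame'])
    if n=='side': cv2.imwrite(f'pics/{n}{sys.argv[1]}c.png',cv2.resize(p['frame'][120:310,140:380],None,fx=3.3,fy=3.1,interpolation=2))
E
python3 st.py 1 wrist side top
```

```text
3.2 [0.4735 0.0746 0.2247] xang 1.576 z [ 0.  0. -1.] F [ 0.57  0.61 -0.41] M [ 0.105 -0.13   0.018] 0.04784422366813027 [-0.1  -0.1   1.84  0.    1.4  -1.67]
```

View pics/wrist1.png

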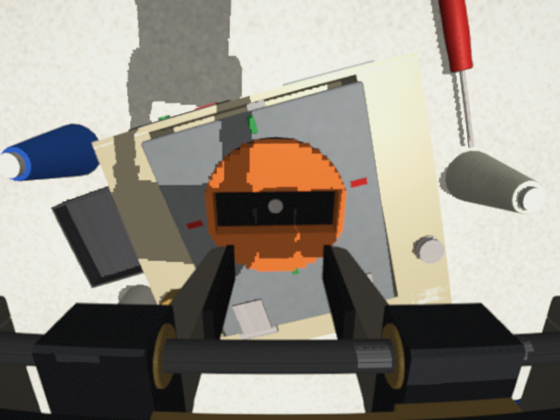

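View pics/side1c.png

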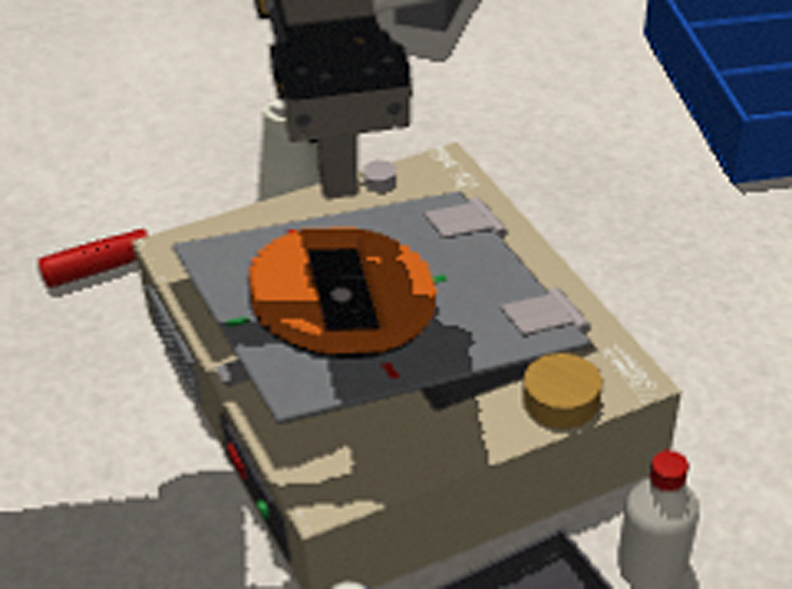

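Run:
```python
from h import *
p=env.grab_frame('wrist')
print(proj(p,[[.4736,.0729,.1151],[.4736,.1229,.113],[.4736,.023,.117],[.4735,.0746,.2247],[.4735,.0985,.2247],[.4735,.1165,.2247]]).round(1))
print(onz(p,[[275,206],[216,210],[337,208]],.115).round(4))
```

```text
[[276.2 206.9]
 [334.4 206.3]
 [217.3 207.4]
 [278.4 262. ]
 [322.2 261.9]
 [355.  261.8]]
[[0.4729 0.0719 0.115 ]
 [0.4765 0.0214 0.115 ]
 [0.4746 0.1249 0.115 ]]
```

Emit:
{"method": "drive_tool", "body": {"increments": [0,-0.0025,-0.017,0,0,0,-0.017,0,0,0,-0.017,0,0,0,-0.017,0,0,0,-0.017,0,0,0,0,0]}}

```text
time_s: 3.9
tcp_pos: [0.4704, 0.07, 0.1363]
tool_rot: [0.708, 0.706, -0.002, -0.002]
contact_force: [-0.8, 0.5, -1.2]
width: 0.0477
```

```bash
python3 st.py 2 wrist side
```

```text
3.9 [0.4704 0.07   0.1363] xang 1.568 z [-0.006  0.    -1.   ] F [-0.77  0.53 -1.24] M [ 0.075 -0.138  0.02 ] 0.04769943964083112 [-0.11 -0.02  1.95 -0.    1.22 -1.67]
```

View pics/wrist2.png

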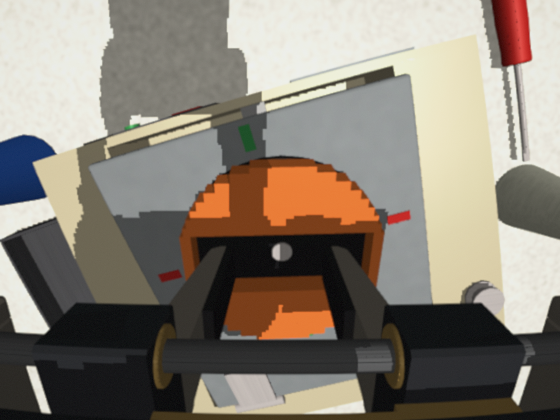

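View pics/side2c.png

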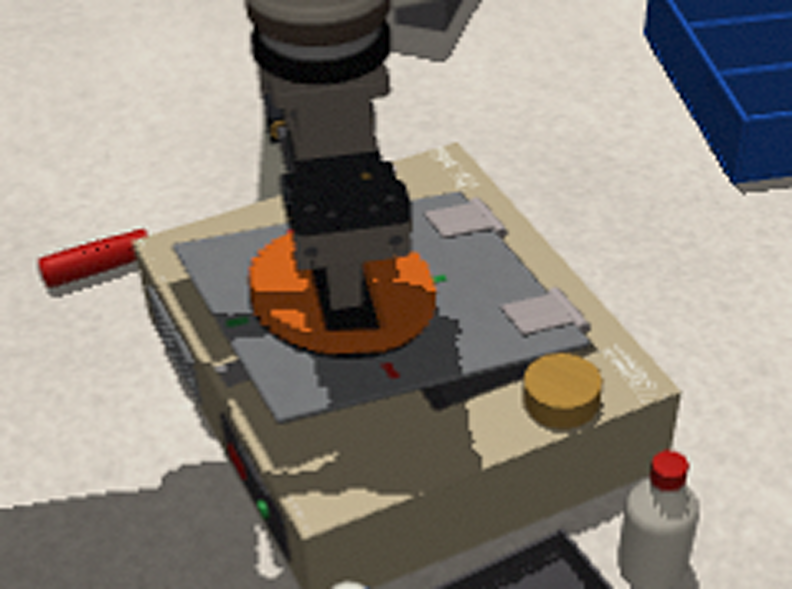

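Emit:
{"method": "drive_tool", "body": {"increments": [0.001,0.002,0,0,0,0,0,0,0,0,0,0]}}

```text
time_s: 4.25
tcp_pos: [0.475, 0.0728, 0.1408]
tool_rot: [0.707, 0.707, 0.001, 0.001]
contact_force: [-0.6, -1.0, 0.6]
width: 0.0481
```

```bash
python3 st.py 3
```

```text
4.25 [0.475  0.0728 0.1408] xang 1.571 z [ 0.002 -0.    -1.   ] F [-0.58 -1.02  0.58] M [ 0.13  -0.121  0.051] 0.04808291434421689 [-0.1  -0.02  1.94 -0.    1.22 -1.67]
```

Emit:
{"method": "drive_tool", "body": {"increments": [-0.0005,0,-0.006,0,0,0,-0.006,0,-0.0005,0,-0.006,0,0,0,-0.006,0,-0.0005,0,-0.005,0,0,0,0,0,0,0,0,0,0,0,0,0]}}

```text
time_s: 4.92
tcp_pos: [0.4727, 0.073, 0.1107]
tool_rot: [0.707, 0.707, -0.0, -0.0]
contact_force: [-0.0, -0.0, 2.1]
width: 0.0478
```

```bash
python3 st.py 4 side
```

```text
4.9167 [0.4727 0.073  0.1107] xang 1.571 z [-0.  0. -1.] F [-0.04 -0.04  2.14] M [ 0.043  0.098 -0.04 ] 0.047758495654051894 [-0.1   0.02  1.97  0.    1.16 -1.67]
```

View pics/side4c.png

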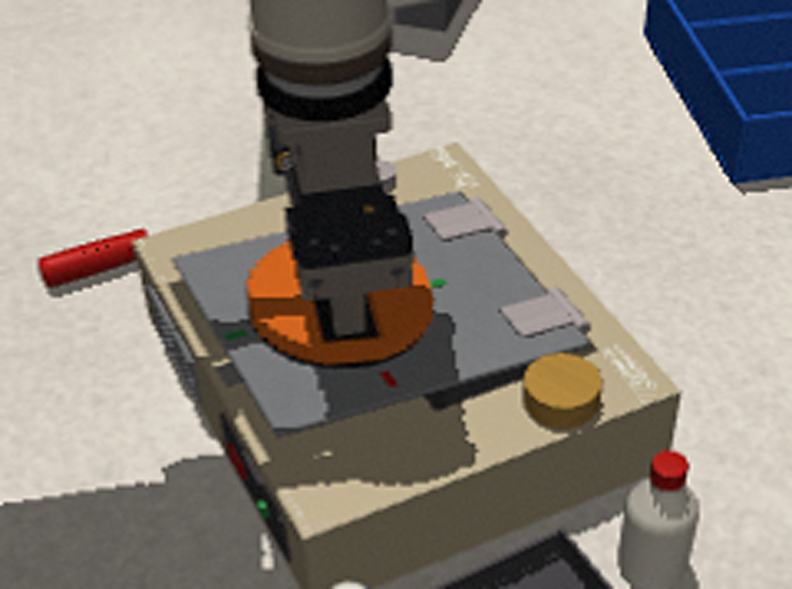

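In the slot, tips on the floor, cover already sinking. Press further toward z 0.095.

Emit:
{"method": "drive_tool", "body": {"increments": [-0.0005,0,-0.004,0,-0.0005,0,-0.004,0,-0.0005,0,-0.004,0,-0.0005,0,-0.004,0,0,0,-0.002,0,0,0,0,0,0,0,0,0]}}

```text
time_s: 5.55
tcp_pos: [0.4716, 0.0726, 0.0948]
tool_rot: [0.707, 0.707, 0.0, 0.001]
contact_force: [-5.8, -1.2, 19.1]
width: 0.048
```

```bash
python3 st.py 5 side
```

```text
5.55 [0.4716 0.0726 0.0948] xang 1.571 z [ 0.001 -0.001 -1.   ] F [-5.81 -1.16 19.14] M [-0.225  1.066 -0.03 ] 0.04802274328406612 [-0.1   0.04  1.98 -0.    1.12 -1.67]
```

View pics/side5c.png

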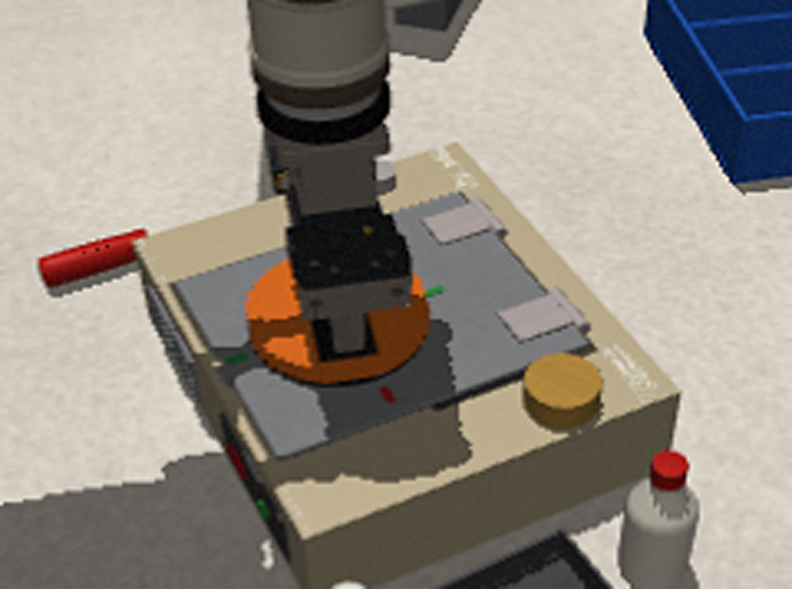

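Emit:
{"method": "drive_tool", "body": {"increments": [0,0,0,-0.08,0,0,0,-0.08,0,0,0,-0.08,0,0,0,-0.08,0,0,0,-0.08,0,0,0,-0.08,0,0,0,-0.08,0,0,0,-0.08]}}

```text
time_s: 6.27
tcp_pos: [0.472, 0.071, 0.0949]
tool_rot: [0.894, 0.448, 0.0, 0.002]
contact_force: [-5.6, -9.3, 18.3]
width: 0.0476
```

```bash
python3 st.py 6 side
```

```text
6.2667 [0.472  0.071  0.0949] xang 0.928 z [ 0.002 -0.004 -1.   ] F [-5.6  -9.33 18.28] M [-1.324  0.803  0.026] 0.047552283987743096 [-0.1   0.04  1.98 -0.    1.12 -1.03]
```

View pics/side6c.png

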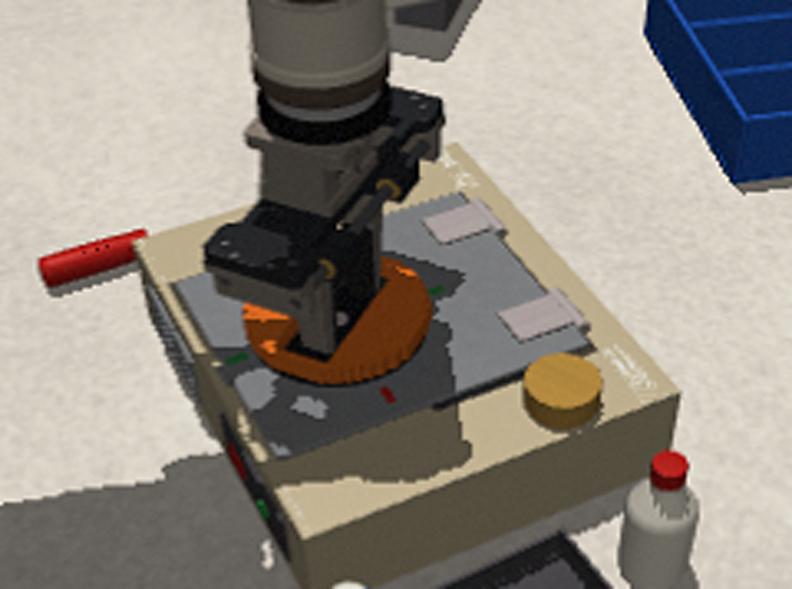

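Emit:
{"method": "drive_tool", "body": {"increments": [0,-0.001,0,-0.08,0,0,0,-0.08,0,0,0,-0.08,0,0,0,-0.08,0,0,0,-0.08,0,0,0,-0.08,0,0,0,-0.08,0,0,0,-0.08]}}

```text
time_s: 6.98
tcp_pos: [0.4714, 0.0698, 0.0948]
tool_rot: [0.99, 0.144, -0.0, 0.002]
contact_force: [-8.6, -8.8, 20.3]
width: 0.0477
```

```bash
python3 st.py 7 side
```

```text
6.9833 [0.4714 0.0698 0.0948] xang 0.288 z [ 0.001 -0.005 -1.   ] F [-8.63 -8.81 20.31] M [-1.54   1.245  0.088] 0.04773053672458649 [-0.1   0.03  1.98 -0.01  1.12 -0.39]
```

View pics/side7c.png

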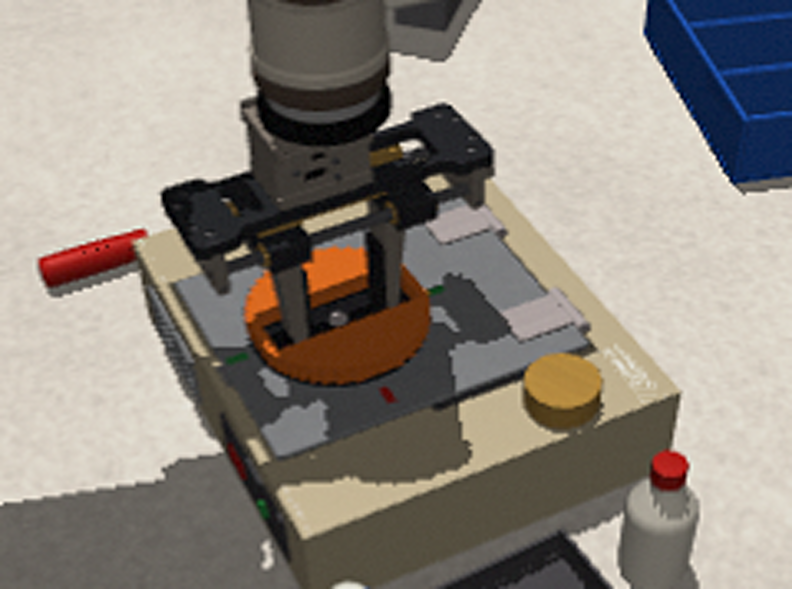

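Emit:
{"method": "drive_tool", "body": {"increments": [0,0,0,-0.06,0,0,0,-0.06,0,0,0,-0.06,0,0,0,-0.04,0,0,0,0]}}

```text
time_s: 7.45
tcp_pos: [0.4727, 0.0711, 0.0949]
tool_rot: [0.999, 0.035, 0.002, 0.001]
contact_force: [-2.4, -3.8, 14.7]
width: 0.0478
```

```bash
python3 st.py 8 side
```

```text
7.45 [0.4727 0.0711 0.0949] xang 0.07 z [ 0.004 -0.002 -1.   ] F [-2.42 -3.85 14.69] M [-0.669  0.484  0.067] 0.047834133960228425 [-0.1   0.03  1.98 -0.    1.12 -0.17]
```

View pics/side8c.png

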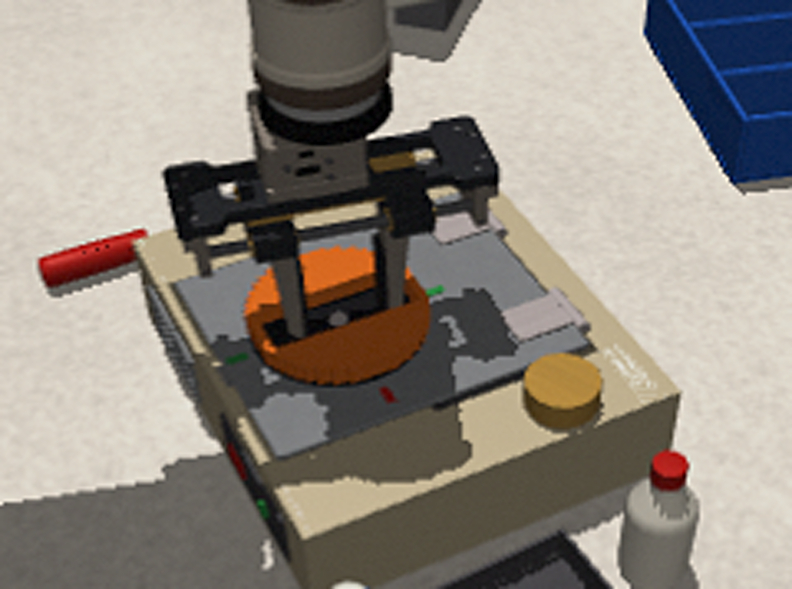

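Emit:
{"method": "drive_tool", "body": {"increments": [0,0,0,-0.05,0,0,0,-0.05,0,0,0,-0.05,0,0,0,0]}}

```text
time_s: 7.83
tcp_pos: [0.4734, 0.072, 0.095]
tool_rot: [0.999, -0.037, 0.003, 0.0]
contact_force: [1.5, 2.4, 12.9]
width: 0.0479
```

```bash
python3 st.py 9 side wrist
```

```text
7.8333 [0.4734 0.072  0.095 ] xang -0.074 z [ 0.006 -0.001 -1.   ] F [ 1.55  2.36 12.94] M [ 2.870e-01 -2.000e-03  2.674e+00] 0.047857885370932246 [-0.1   0.04  1.98 -0.    1.12 -0.03]
```

View pics/side9c.png

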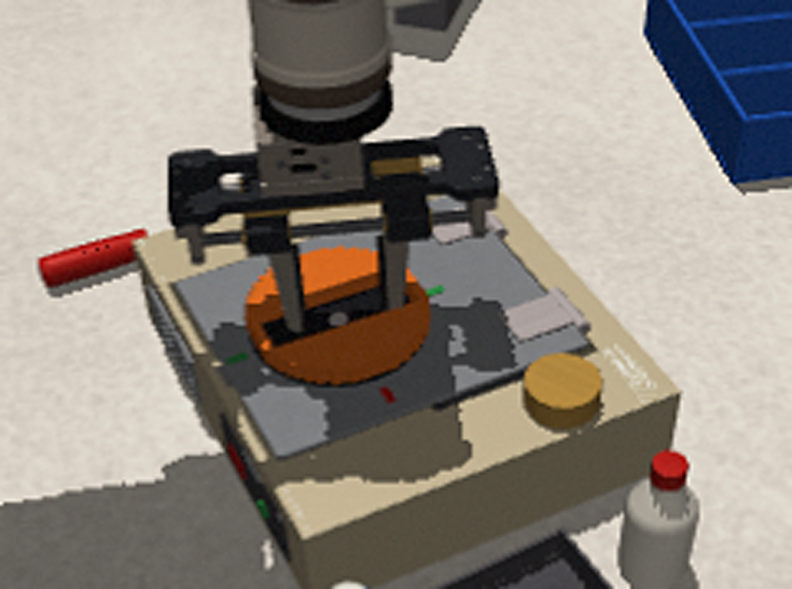

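View pics/wrist9.png

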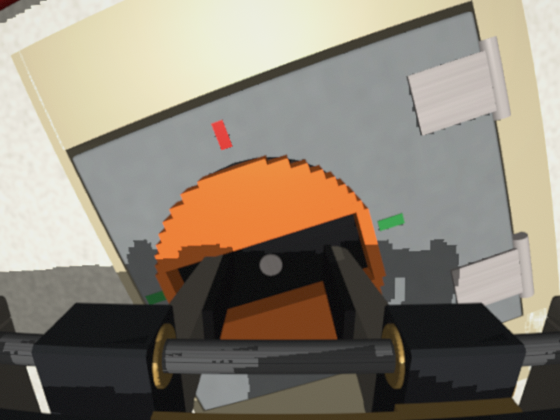

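Emit:
{"method": "drive_tool", "body": {"increments": [0,0,0,0.04,0,0,0,0.02,0,0,0,0]}}

```text
time_s: 8.18
tcp_pos: [0.4734, 0.0722, 0.095]
tool_rot: [1.0, -0.009, 0.003, -0.0]
contact_force: [0.7, 0.8, 13.4]
width: 0.0477
```

```bash
python3 st.py 10
```

```text
8.1833 [0.4734 0.0722 0.095 ] xang -0.018 z [ 0.006  0.001 -1.   ] F [ 0.67  0.77 13.39] M [0.152 0.128 0.035] 0.04773262682419471 [-0.1   0.04  1.98  0.    1.12 -0.08]
```

Torque is released and the dial is at its stop. Lift gently.

Emit:
{"method": "drive_tool", "body": {"increments": [0,0,0.002,0,0,0,0.002,0,0,0,0.003,0,0,0,0.004,0,0,0,0.006,0,0,0,0.01,0,0,0,0.012,0,0,0,0.015,0,0,0,0.015,0,0,0,0.015,0]}}

```text
time_s: 9.02
tcp_pos: [0.4701, 0.0724, 0.1777]
tool_rot: [1.0, -0.01, -0.0, -0.0]
contact_force: [-0.0, 1.5, 0.1]
width: 0.048
```

Emit:
{"method": "drive_tool", "body": {"increments": [0,-0.02,0.02,0,0,-0.03,0.02,0,0,-0.03,0.02,0,-0.01,-0.03,0.02,0,-0.01,-0.03,0.01,0,-0.01,-0.03,0,0,-0.01,-0.03,0,0,0,-0.02,0,0,0,0,0,0,0,0,0,0]}}

```text
time_s: 9.85
tcp_pos: [0.4303, -0.148, 0.2669]
tool_rot: [1.0, -0.011, -0.0, -0.001]
contact_force: [0.6, -0.3, -0.5]
width: 0.0479
```

```bash
python3 st.py 11 top side wrist; python3 -c "
import cv2
cv2.imwrite('pics/top11c.png',cv2.resize(cv2.imread('pics/top11.png')[140:310,180:370],None,fx=4,fy=3.5,interpolation=2))"
```

```text
9.85 [ 0.4303 -0.148   0.2669] xang -0.021 z [-0.     0.001 -1.   ] F [ 0.61 -0.32 -0.52] M [-0.016 -0.043  0.016] 0.04789794333338082 [-0.6  -0.19  1.84  0.    1.49 -0.58]
```

View pics/top11c.png

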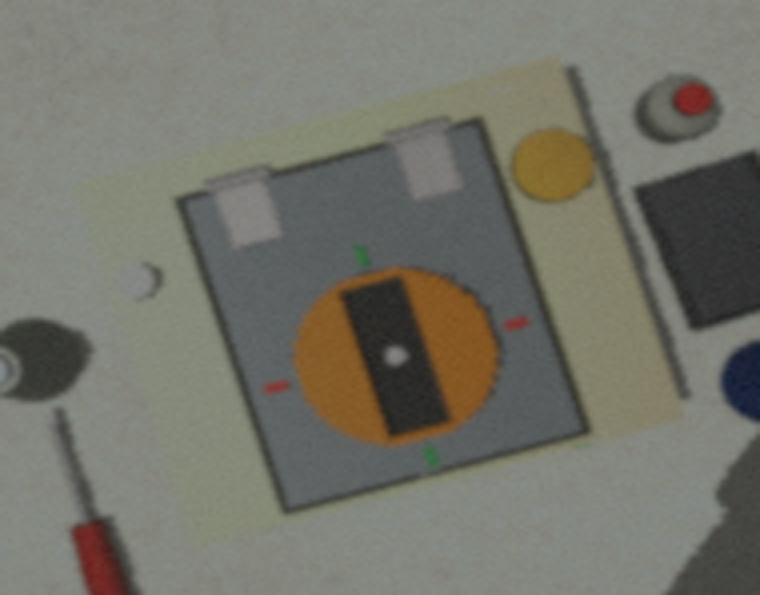

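View pics/side11c.png

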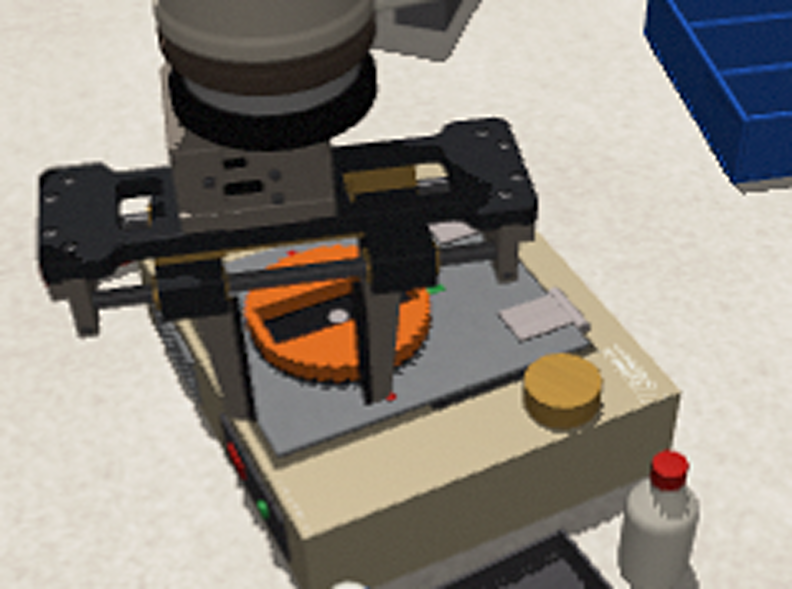

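```bash
python3 -c "
from workcell import env
print(env.sign_off())"
```

```text
the job is handed in; nothing more can be done
None
```

The cover is shut and locked, and it stayed down after I took the fingers away. I handed the job in at about 9.9 s.

I set both fingertips, part-opened, in the fastener's slot and pressed the cover shut. At z ≈ 0.095 m the press force reached about 19 N, so the cover was against its seat. Keeping it down, I turned the fastener clockwise until the moment jumped to about 2.7 N m at the stop. I then eased off the twist, lifted straight up and moved away.

**Last checks:**
- **Fastener:** the top picture shows the slot in line with the green marks, within about 1°, which is the accuracy of reading the picture.
- **Cover:** it looks flush in the top and side pictures, though the gripper hid part of it in the side one.
- **Loose things:** those next to the unit (bobbin, tin, oil bottle, tray, driver, cones) look unmoved. I judged this by eye and did not measure their positions again.
- **Arm:** it was clear of everything, with contact force near zero.

No check failed. The task says "a fingertip", and I used both tips of the gripper together as a blade.

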